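# Start the plate reader

## Robot

A 7-joint arm with a two-finger parallel gripper is mounted at the origin on the work surface. World frame = base frame: x ahead of the robot, y to its left, z up, the work surface at z = 0. Lengths are in m, angles in rad, forces in N, time in s.
With the tool pointing down it reaches from about 0.375 to 0.925 m from the base axis. Payload 3.1 kg.
Tool frame: the origin (TCP) lies between the finger pads; the fingertips stand 19 mm ahead of it and the grasp point (between the pads) is the TCP; z points along the fingers, y is the line along which they close (so a half turn about z gives the same grasp; the last joint's range is limited). The gripper opens to 85 mm and grips with 20 to 120 N. Pads are 22 mm wide; open, the fingers measure 114 mm over their backs; the gripper's body (76 mm by 85 mm) begins 54 mm behind the grasp point. The pads swing forward as they close: fully open they stand 13 mm farther back than shut.
Start: joints at [-1.36, 0.383, 0.044, 1.598, -0.018, 1.161, -0.05], TCP at [0.198, 0.619, 0.25] pointing down, gripper open.
Joint ranges: [-2.61, 2.61], [-0.41, 2.15], [-1.48, 1.57], [0, 2.5], [-1.57, 4.71], [0.05, 1.97], [-2.85, 2.85]. Speed limits (rad/s): [2.79, 2.79, 3.14, 3.14, 3.14, 3.14, 3.14].

## Interface

Orientations are given as a unit quaternion [x, y, z, w].
In Python, from bench import move_ptp, movel, move_j, move_gripper, pause, inverse_kinematics, read_camera, camera_params, MotionError, sign_off, look_for, tip_of, read_time_s, read_qpos, read_joint_vel, read_effort, read_eef_pos, read_tcp_rot, read_ft_force, read_ft_torque, read_finger_gap, read_grasp_force gives the robot as it stands. Calls block until the motion is done:
- move_ptp(position, orientation): joint-space move of the TCP to a pose.
- movel(position, orientation=None, speed=0.15): straight line of the TCP; orientation=None keeps the orientation; speed is the mean speed in m/s.
- move_j(angles): joint-space move.
- move_gripper(opening, effort=None): finger opening in m; effort is the grip in N (None keeps the last); returns when the fingers have stopped.
- pause(seconds).
- inverse_kinematics(position, orientation): joint angles nearest the present ones, or None.
- read_camera(name): name is "scene" or "side" or "wrist"; returns the picture (400x640x3 uint8, red, green, blue); there is no depth.
- camera_params(name): a dict with "K" (3x3 intrinsics, pixels), "camera_from_world" (4x4, takes a point from world to camera coordinates). Camera axes: x right, y down, z forward; pixel columns grow to the right and rows downward; lengths in m; the calibration is good to about 2 mm. A picture is of the moment at which its call begins: read the wrist's pose just before it. camera_params takes no time and is no camera call; for the wrist camera it gives the pose at the moment of the call.
A pose or a line that the arm cannot do raises MotionError and nothing moves.
- sign_off(): hands the job in; it is judged then, once.
Trained networks look in the newest picture that a camera, given by its name, has taken for a name from the list of things; names that differ only in an ending like _2 or _b are one class to them, and where a whole thing is asked for, a point or a joint stands for the part that bears it (a point fixed in the world has none). Each returns a list of dicts, best first, with "confidence" (0 to 1); they miss things now and then, are a little off and sometimes report something else, mostly with a low value. They report only what shows in the picture. A call takes as long as a camera call.
- look_for(camera, name): "at" ([column, row] in pixels, amid what is visible of it).
- tip_of(camera, name): "at" ([column, row] in pixels: a listed point, or the origin of a listed thing).
Readings, each from a call of its own:
- read_time_s(): time.
- read_qpos(): joint angles.
- read_joint_vel(): joint speeds.
- read_effort(): joint torques, N m.
- read_eef_pos(): TCP position.
- read_tcp_rot(): TCP orientation.
- read_ft_force(): force on the tool from outside, world axes, zero at the start.
- read_ft_torque(): the same for the moment, N m.
- read_finger_gap(): finger opening in m.
- read_grasp_force(): force on a finger pad.
Only numpy, scipy, OpenCV 4.12 (cv2) and the standard library are available. Lean on these libraries where they do the work, as an engineer would, in place of code of your own. Each camera call takes 0.05 s, during which the arm holds its last target. There are 200 camera calls.

## Task

Start a run on the plate reader: first push the loaded plate drawer all the way in until it is fully home, then press down the raised end of the black rocker (the end with the white bar) so that it tips over to on, then press the green start key fully down and let it come up again. Do not press the red or the yellow key, and leave the bottle, the tip box and the beaker standing where they are: nothing is to be picked up.

Things in the scene. Friction and masses are not known exactly. Their poses are not given: they have to be found in the camera images.
- reader: White plate reader fixed on the bench, case 260 (x) x 320 (y) x 100 mm high. Origin on the bench under the case's centre; x points from the drawer side to the rear, z up. The flat deck, 100 mm up, carries the rocker (left, +y) and three keys (right) near the drawer side; at its rear a blue screen block 90 x 220 x 24 mm high, centred 65 mm behind the case's centre.
- drawer_front (a point): Centre of the outer face of the drawer's white fascia, 170 mm wide, 20 mm thick, from 20 to 84 mm above the bench (this point 52 mm up; 152 mm before the reader's origin when home, the fascia then standing about 20 mm proud of the case). Axes as the reader's: push along +x to close. Behind it a tray with a fixed 96-well plate, top 52 mm up.
- drawer (a joint): How far the plate drawer stands out, m: 0 fully home at its end stop, 0.10 fully out. It starts 0.05 to 0.09 out, slides with about 3 N of friction and stays where it is left.
- rocker_base: Grey round housing of the rocker on the reader's left front deck, 84 mm across, 5 mm high, fixed; origin at the centre of its underside, on the deck. The rocker's length lies along this x axis; its ON end lies towards -x.
- rocker_on (a point): The spot to press, on top of the rocker's ON end (raised while off, white bar 14 x 20 mm), 23.5 mm from the pivot axis. The black rocker is a flat paddle 64 x 30 x 10 mm, pivot 17 mm above the deck. Once on, this spot has gone down about 9 mm. Axes as rocker_base while off.
- rocker (a joint): Rocker angle, rad: 0 off (ON end up), 0.4 fully on (ON end down, at its stop). It starts at 0, needs about 2 to 4 N on the end and stays where it is left.
- start_top (a point): Centre of the top of the green start key, a round spring key 30 mm across in a grey round housing (46 mm across, 12 mm high) on the deck; top 18 mm above the deck when up. Keys stand 52 mm apart in one row on the right front deck, in any order.
- start (a joint): Green key travel, m: 0 up, 0.006 fully down. Presses straight down, 1.5 N at first, 5 N fully down, springs back.
- stop_top (a point): Centre of the top of the red key, same size and row; not to be pressed.
- stop (a joint): Red key travel, m: 0 up, 0.006 fully down.
- eject_top (a point): Centre of the top of the yellow key, same size and row; not to be pressed.
- eject (a joint): Yellow key travel, m: 0 up, 0.006 fully down.
- bottle: Bystander: amber bottle with blue cap, 44 mm across, 90 mm high, loose on the bench, front left of the reader. Origin at the centre of its underside.
- tipbox: Bystander: blue pipette-tip box with clear lid, 80 x 120 x 65 mm, loose on the bench, front right of the reader. Origin at the centre of its underside.
- beaker: Bystander: glass beaker, 60 mm across, 80 mm high, loose on the bench, left of the reader. Origin at the centre of its underside.

How it is judged:
On the way, in this order (a step that is already met when the one before it is completed fails the run):
1. the drawer is pushed fully home (within 5 mm) (value of joint drawer below 0.005 m), for 0.2 s.
2. the rocker is tipped over to on (past 0.32 of 0.4 rad) (value of joint rocker above 0.32 rad), for 0.2 s.
3. the green start key is pressed down (past 4.5 of 6 mm) (value of joint start above 0.0045 m), for 0.1 s.
At the end, for the whole second after the job is handed in: Drawer within 5 mm of home, rocker on (past 0.32 rad), all three keys up (within 1.5 mm), bottle, tip box and beaker upright, at rest and within 20 mm of where they stood (value of joint drawer below 0.005 m and value of joint rocker above 0.32 rad and value of joint each of start, stop, eject below 0.0015 m and distance of each of bottle, tipbox, beaker from where it was at the start of the episode below 0.02 m and angle between each of bottle, tipbox, beaker's own z axis and vertical below 0.2 rad and linear speed of each of bottle, tipbox, beaker below 0.02 m/s); the robot touches nothing.
It fails at once if the rocker is switched on while the drawer is still open (value of joint rocker above 0.15 rad and value of joint drawer above 0.01 m).
It fails at once if the start key is pressed while the drawer is open or the rocker is off (value of joint start above 0.003 m and (value of joint drawer above 0.01 m or value of joint rocker below 0.25 rad)).
It fails at once if the red or the yellow key is pressed (value of joint any of stop, eject above 0.002 m).
It fails at once if a bystander is moved, tipped or lifted (distance of any of bottle, tipbox, beaker from where it was at the start of the episode above 0.02 m or angle between any of bottle, tipbox, beaker's own z axis and vertical above 0.35 rad).
It also fails if it takes over 51 s, if anything falls off the work surface, if the arm or the gripper's body presses on something with over 40 N, if the wrist force passes 120 N, or if a joint passes its speed limit or range.

## Working session

There is one attempt and no reset: what is moved stays moved. The work goes in short steps, each a Python script; the robot and the scene stay as the last script left them, time stands still between calls to the robot, and variables do not carry over. Pictures are saved under pics/ and viewed, at most 10 in all, crops included, and the job is handed in when it is done.

```bash
mkdir -p pics; cat > h.py <<'E'
import numpy as np, cv2
from bench import *
def snap(c,f=None):
    im=read_camera(c)
    if f: cv2.imwrite('pics/'+f,im[:,:,::-1])
    return im
def ray(c,px,P=None):
    P=P or camera_params(c);K=np.array(P["K"]);T=np.array(P["camera_from_world"])
    d=T[:3,:3].T@np.linalg.solve(K,[px[0],px[1],1.]);return -T[:3,:3].T@T[:3,3],d
def atz(c,px,z,P=None):
    o,d=ray(c,px,P);return o+d*(z-o[2])/d[2]
def proj(c,p):
    P=camera_params(c);q=np.array(P["camera_from_world"])@np.append(p,1);u=np.array(P["K"])@q[:3];return u[:2]/u[2]
E
python3 - <<'E'
from h import *
np.set_printoptions(precision=4,suppress=True)
H=dict(reader=0,drawer_front=.052,rocker_base=.1,rocker_on=.126,start_top=.118,stop_top=.118,eject_top=.118,bottle=0,tipbox=0,beaker=0)
for c in("scene","side"):
    snap(c,c+'1.png'); print(c,ray(c,[320,200]))
    for n,z in H.items():
        for r in tip_of(c,n)[:2]: print(c,n,round(r["confidence"],2),np.array(r["at"]),atz(c,r["at"],z))
print(read_time_s(),read_tcp_rot(),read_finger_gap())
E
```

```text
scene (array([1.1849, 0.5876, 0.7539]), array([-0.5839, -0.5281, -0.6167]))
scene reader 0.97 [273.1 261.7] [0.7274 0.0187 0.    ]
scene drawer_front 0.78 [320.  197.2] [ 0.5112 -0.0216  0.052 ]
scene rocker_base 0.74 [319.1 227.6] [0.6439 0.0948 0.1   ]
scene rocker_on 0.55 [323.  210.7] [0.6158 0.082  0.126 ]
scene start_top 0.54 [249.  187.1] [ 0.6622 -0.1271  0.118 ]
scene stop_top 0.41 [264.9 193.6] [ 0.654  -0.0765  0.118 ]
scene eject_top 0.57 [282.3 202. ] [ 0.6488 -0.02    0.118 ]
scene eject_top 0.41 [394.4 247. ] [0.5989 0.2688 0.118 ]
scene bottle 0.76 [393.9 246.4] [0.4892 0.2075 0.    ]
scene bottle 0.32 [320.3 227.8] [0.5596 0.0224 0.    ]
scene beaker 0.97 [376.4 271.3] [0.5864 0.2239 0.    ]
side (array([ 0.1006, -0.446 ,  0.5572]), array([ 0.5872,  0.5726, -0.5726]))
side reader 0.55 [359.7 209.2] [0.7143 0.016  0.    ]
side reader 0.47 [304.7 166.7] [0.7596 0.2609 0.    ]
side drawer_front 0.59 [303.3 241.8] [ 0.4923 -0.0199  0.052 ]
side drawer_front 0.37 [263.1 197. ] [0.5323 0.1594 0.052 ]
side rocker_base 0.59 [313.9 175.7] [0.6283 0.0895 0.1   ]
side rocker_on 0.63 [308.6 168.1] [0.6126 0.0905 0.126 ]
side start_top 0.69 [402.1 198.3] [ 0.6746 -0.1173  0.118 ]
side stop_top 0.65 [374.4 190.4] [ 0.6572 -0.0605  0.118 ]
side eject_top 0.48 [352.3 182.8] [ 0.6464 -0.0093  0.118 ]
side bottle 0.77 [232.8 213.8] [0.4802 0.2157 0.    ]
side tipbox 0.89 [419.7 300.6] [ 0.5751 -0.2441  0.    ]
side beaker 0.72 [265.3 199.4] [0.5741 0.2093 0.    ]
1.1 [ 0.1537  0.9881 -0.     -0.    ] 0.08520942580737538
```

View pics/scene1.png

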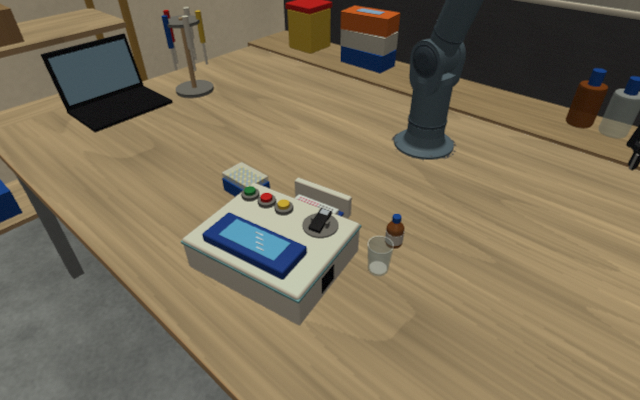

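View pics/side1.png

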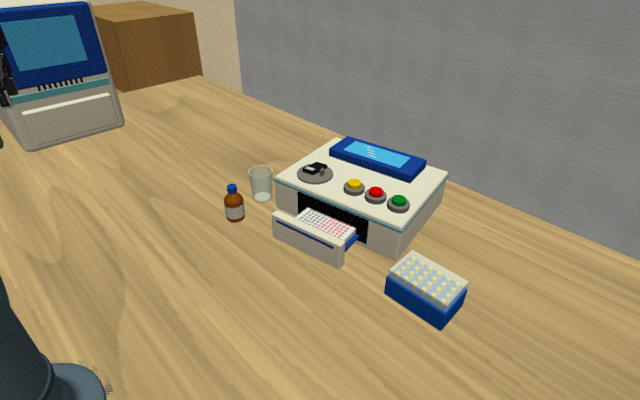

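The side picture shows the drawer fascia at about (308,240). The yellow key is at (354,186), red at (375,193), green at (398,202) and the rocker at (315,170). The scene picture agrees: green (249,190), red (266,199), yellow (284,206). Next I'll get a closer wrist view.

```bash
python3 - <<'E'
from h import *
np.set_printoptions(precision=4,suppress=True)
move_gripper(0.0)
for p in ([.52,0,.42],[.5,0,.38],[.48,0,.35]):
    try: move_ptp(p,[1,0,0,0]); break
    except MotionError as e: print(e)
H=dict(reader=0,drawer_front=.052,rocker_base=.1,rocker_on=.126,start_top=.118,stop_top=.118,eject_top=.118,bottle=0,tipbox=0,beaker=0)
P=camera_params("wrist"); im=snap("wrist","w1.png"); print(ray("wrist",[320,200],P),read_eef_pos(),read_finger_gap(),read_time_s())
for n,z in H.items():
    for r in tip_of("wrist",n)[:2]: print(n,round(r["confidence"],2),np.array(r["at"]),atz("wrist",r["at"],z,P))
E
```

```text
(array([0.6047, 0.0013, 0.5425]), array([-0.3221,  0.0109, -0.9467])) [0.52   0.0014 0.4198] 4.8186309808719934e-05 4.4583
reader 0.62 [310.9   3. ] [0.7209 0.0203 0.    ]
reader 0.33 [253.9  80.5] [0.6156 0.1097 0.    ]
drawer_front 0.92 [337.3 162.2] [ 0.4986 -0.0194  0.052 ]
rocker_base 0.89 [252.9  61.8] [0.6354 0.0895 0.1   ]
rocker_on 0.9 [254.2  80.8] [0.6128 0.0842 0.126 ]
start_top 0.65 [422.1  30.3] [ 0.6683 -0.1124  0.118 ]
stop_top 0.87 [381.2  38.4] [ 0.6597 -0.0655  0.118 ]
eject_top 0.95 [331.8  48.7] [ 0.6486 -0.008   0.118 ]
eject_top 0.19 [247.2  64.7] [0.6309 0.093  0.118 ]
bottle 0.91 [206.2 165.4] [0.4813 0.1991 0.    ]
tipbox 0.73 [250.2  80.7] [0.6153 0.1155 0.    ]
tipbox 0.59 [479.1 100.1] [ 0.5874 -0.2439  0.    ]
beaker 0.61 [188.  108.1] [0.5742 0.2174 0.    ]
```

View pics/w1.png

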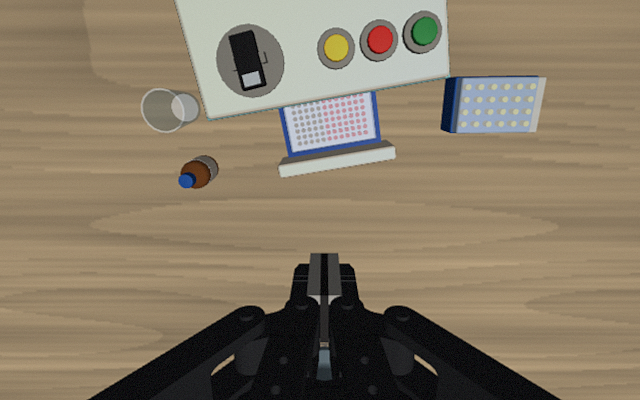

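The wrist view shows yellow at (336,48), red (380,40), green (425,30) and the rocker's white bar at (250,78). The fascia's top edge runs from (280,168) to (395,147), and the deck's front edge from (208,118) to (448,77). I'll refine these by colour.

```bash
python3 - <<'E'
from h import *
np.set_printoptions(precision=4,suppress=True)
def blob(c,im,ctr,lo,hi,r=22):
    hsv=cv2.cvtColor(im,cv2.COLOR_RGB2HSV);m=cv2.inRange(hsv,np.array(lo),np.array(hi))
    w=np.zeros_like(m);cv2.circle(w,ctr,r,255,-1);m&=w
    n,l,s,ce=cv2.connectedComponentsWithStats(m);i=1+np.argmax(s[1:,4]);return ce[i],s[i]
g=([50,80,30],[90,255,255]);y=([18,110,80],[35,255,255]);rd=([0,150,60],[8,255,255])
for c,C in (("wrist",[(425,30),(380,40),(336,48)]),("side",[(399,201),(376,192),(354,185)]),("scene",[(249,190),(266,199),(284,206)])):
    P=camera_params(c);im=snap(c);out=[]
    for n,ct,(lo,hi) in zip("gry",C,(g,rd,y)):
        p,s=blob(c,im,ct,lo,hi,22 if c=="wrist" else 11);out.append(atz(c,p,.117,P)[:2]);print(c,n,p,s[:5],out[-1])
    d=out[2]-out[0];print("yaw",np.arctan2(-d[0],d[1]),np.linalg.norm(d))
    if c=="wrist":
        b,s=blob(c,im,(251,78),[0,0,170],[180,60,255],14);print("bar",b,s,atz(c,b,.1265,P)[:2])
        for q,z in(((208,118),.1),((448,77),.1),((280,176),.020),((395,158),.02),((279,166),.084),((394,147),.084),((206,188),.0)):print(q,atz(c,q,z,P)[:2])
        cv2.imwrite('pics/c1.png',cv2.resize(im[0:190,180:470,::-1],None,fx=2.7,fy=2.7,interpolation=cv2.INTER_CUBIC))
E
```

```text
wrist g [422.5645  30.6411] [410  17  26  28 574] [ 0.668  -0.1151]
wrist r [378.1037  39.2704] [366  26  25  28 540] [ 0.6589 -0.0639]
wrist y [334.3044  47.5018] [322  34  25  28 542] [ 0.6501 -0.0127]
yaw 0.17227957659729742 0.10395150210775807
bar [250.1151  78.7914] [242  72  17  15 139] [0.6153 0.0872]
(208, 118) [0.5678 0.1516]
(448, 77) [ 0.6181 -0.1569]
(280, 176) [0.4687 0.0716]
(395, 158) [ 0.4985 -0.1149]
(279, 166) [0.5    0.0636]
(394, 147) [ 0.5271 -0.0984]
(206, 188) [0.4422 0.2029]
side g [398.5362 200.0942] [392 195  15  11 138] [ 0.6654 -0.1153]
side r [375.4538 191.4706] [369 187  14  10 119] [ 0.6568 -0.0637]
side y [354.0547 183.7969] [347 179  15  11 128] [ 0.6473 -0.0136]
yaw 0.1761612806622942 0.1033368111509057
scene g [249.2469 190.3951] [244 186  12   9  81] [ 0.6701 -0.117 ]
scene r [265.8966 197.1724] [261 193  11   9  87] [ 0.6613 -0.0649]
scene y [283.198  204.1386] [277 200  13  10 101] [ 0.6523 -0.0133]
yaw 0.1700059233462509 0.10520094317481626
```

View pics/c1.png

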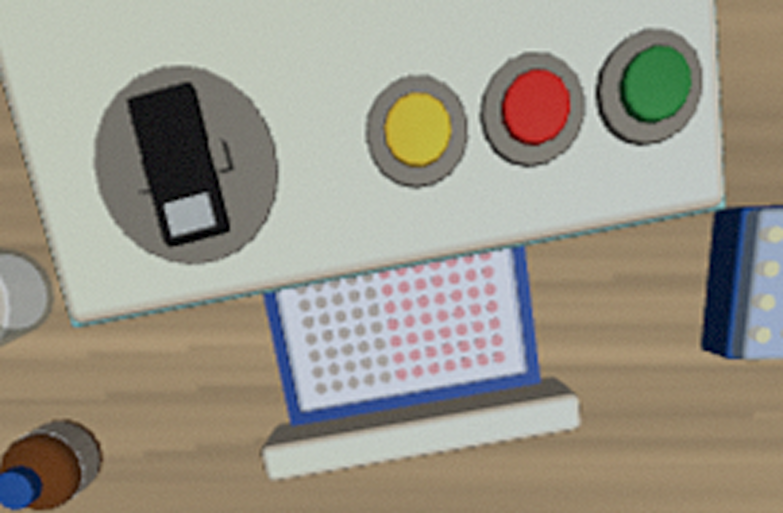

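```bash
cat >> h.py <<'E'
YAW=.172; O=np.array([.721,.020]); X=np.array([np.cos(YAW),np.sin(YAW)]); Y=np.array([-X[1],X[0]])
Q=[np.cos(YAW/2),np.sin(YAW/2),0,0]
def W(x,y,z): return [*(O+x*X+y*Y),z]
E
python3 - <<'E'
from h import *
np.set_printoptions(precision=3,suppress=True)
s=-.285
move_ptp(W(s,0,.22),Q); movel(W(s,0,.079),speed=.15); print(read_ft_force(),read_time_s())
movel(W(-.185,0,.079),speed=.08); print("mid",read_ft_force(),read_eef_pos())
s=-.185
while s<-.146:
    s+=.003; movel(W(s,0,.079),speed=.05)
    f=-np.dot(read_ft_force()[:2],X); a=np.dot(np.array(read_eef_pos()[:2])-O,X); print(round(s,3),round(a,4),round(f,1))
    if f>15: break
pause(.2); snap("side","s2.png"); print(read_time_s())
E
```

```text
[-0.458 -0.63  -0.398] 7.075
mid [-1.919 -0.747 -1.433] [ 0.539 -0.012  0.079]
-0.182 -0.182 1.1
-0.179 -0.1786 2.4
-0.176 -0.1754 2.2
-0.173 -0.1724 2.7
-0.17 -0.1695 1.5
-0.167 -0.1666 1.9
-0.164 -0.1638 3.0
-0.161 -0.1638 8.8
-0.158 -0.1637 13.7
-0.155 -0.1637 17.7
11.225
```

```bash
python3 - <<'E'
from h import *
np.set_printoptions(precision=4,suppress=True)
movel(W(-.2,0,.079),speed=.15); movel(W(-.2,0,.2),speed=.2)
b=[.6147,.0868]
move_ptp([*b,.19],Q); z=.152; movel([*b,z],speed=.1); print(read_ft_force())
f0=read_ft_force()[2]
while z>.127:
    z-=.0015; movel([*b,z],speed=.03); f=read_ft_force()[2]-f0; print(round(z,4),round(read_eef_pos()[2],4),round(f,1))
    if f>14: break
pause(.25); movel([*b,.2],speed=.12)
movel(W(-.2,.0,.34),speed=.25)
im=snap("wrist"); cv2.imwrite('pics/w3.png',im[:,:,::-1]); print(read_time_s())
E
```

```text
[ 0.9436  0.1858 -0.2368]
0.1505 0.1511 0.2
0.149 0.149 0.8
0.1475 0.1474 0.2
0.146 0.146 0.4
0.1445 0.1444 1.3
0.143 0.1428 1.1
0.1415 0.1413 0.9
0.14 0.1401 3.5
0.1385 0.1385 4.6
0.137 0.1381 10.2
0.1355 0.1379 17.0
18.2417
```

View pics/w3.png

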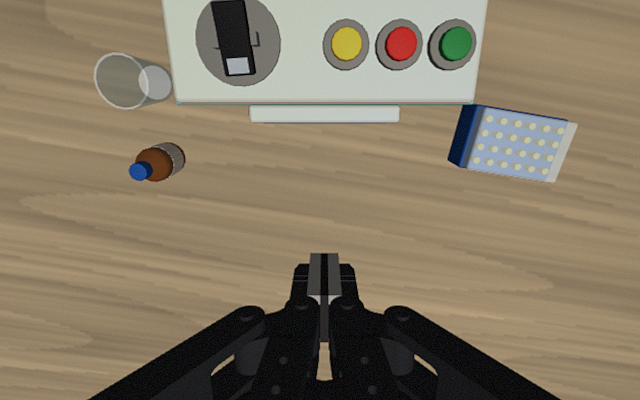

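The drawer is home: the fascia stands just proud of the case, with its edge at (325,115). The paddle stopped hard at a tip height of 0.119, where "on" should be. The keys are clear and the bystanders are in place, so I'll press green next.

```bash
python3 - <<'E'
from h import *
np.set_printoptions(precision=4,suppress=True)
b=[.6675,-.1157]
move_ptp([*b,.19],Q); z=.143; movel([*b,z],speed=.1); f0=read_ft_force()[2]
while z>.124:
    z-=.0015; movel([*b,z],speed=.03); f=read_ft_force()[2]-f0; print(round(z,4),round(read_eef_pos()[2],4),round(f,1))
    if f>12: break
pause(.25); movel([*b,.2],speed=.12)
movel(W(-.2,.0,.34),speed=.25); pause(.3)
snap("side","s4.png");im=cv2.imread('pics/s4.png')[130:280,200:480]
cv2.imwrite('pics/s4c.png',cv2.resize(im,None,fx=2.8,fy=2.8,interpolation=cv2.INTER_CUBIC)); print(read_time_s())
E
```

```text
0.1415 0.1418 -0.2
0.14 0.1406 1.6
0.1385 0.1389 3.8
0.137 0.1374 4.1
0.1355 0.1359 4.9
0.134 0.1353 9.3
0.1325 0.1351 14.3
24.025
```

View pics/s4c.png

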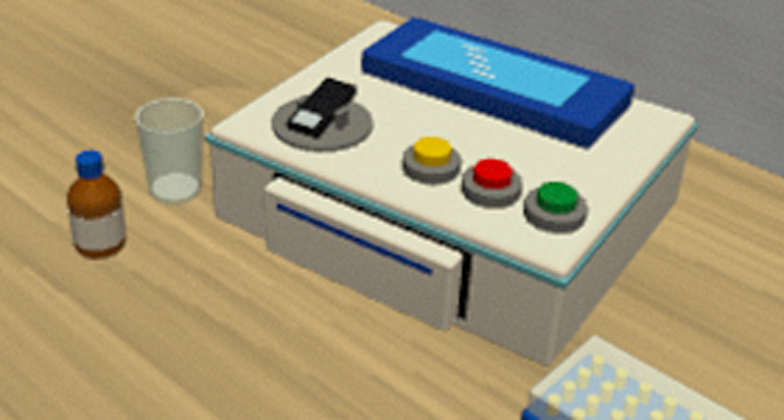

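The picture shows the rocker's white-bar end down, the drawer home, all three keys up, and the bottle and beaker in place. The green key travelled the full 6 mm, 1.6 to 4.9 N and then a hard stop.

```bash
python3 -c "
from bench import *
print(sign_off())"
```

```text
the job is handed in; nothing more can be done
None
```

I pushed the drawer home, tipped the rocker to on, pressed the green key fully and let it come up, then handed the job in at about 24 s; the sign-off call returned no verdict.

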